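Turn the wheel cover to the valve and press it home

ROBOT

A 6-joint arm with a two-finger parallel gripper is mounted at the origin on the work surface. World frame = base frame: x ahead of the robot, y to its left, z up, the work surface at z = 0. Lengths are in m, angles in rad, forces in N, time in s.
With the tool pointing down it reaches from about 0.375 to 0.9 m from the base axis. Payload 3.1 kg.
Tool frame: the origin (TCP) lies between the finger pads; the fingertips stand 22 mm ahead of it and the grasp point (between the pads) lies 3 mm ahead of it; z points along the fingers, y is the line along which they close (so a half turn about z gives the same grasp; the last joint's range is limited). The gripper opens to 87 mm and grips with 3 to 60 N. Pads are 19 mm wide; open, the fingers measure 117 mm over their backs; the gripper's body (75 mm by 190 mm) begins 51 mm behind the grasp point.
Start: joints at [-1.337, 0.527, 1.433, -0, 1.181, -0.178], TCP at [0.25, -0.573, 0.245] pointing down, gripper open.
Joint ranges: [-3.08, 3.08], [-0.75, 2.2], [0.22, 2.44], [-1.43, 4.57], [0, 2.65], [-2.85, 2.85]. Speed limits (rad/s): [2.79, 2.79, 3.14, 3.14, 3.14, 3.14].

INTERFACE

Orientations are given as a unit quaternion [w, x, y, z].
In Python, from bench import env gives the robot as it stands. The module is installed in compiled form; this text tells all that it offers.
- The arm moves only by the tool servo_tool, never from a script. Its argument "targets" is a list of rows, each a list of 4 numbers: the shift along the tool's x, y, z in m, then the turn about the tool's z in rad. In form: [[x, y, z, turn], ...]. A call has 1 to 12 rows; each row is the pose to reach, as a shift and turn from the pose commanded when the call began, along the tool's axes at that moment; what a row does not reach only later rows make up. A row lasts 1/8 s, in which the tool goes at most 62.5 mm and 10.7 degrees, less where a joint would pass 70% of its speed; a pose out of reach is approached as far as the arm can. A call with a gripper value outside its range is refused whole. "gripper" is the closure in counts, from 0 (fully open) to 255 (shut), set as the call begins (left out, the last holds). The fingers move at their own pace and stop on an object; "grip_force" is the grip in N (left out, the last holds). Time passes only in rows, so rows that repeat a pose let the fingers close. It gives the time, the measured TCP pose, the force, the opening and the grip force at its end, in the units of the state.
- env.get_obs(): the state, without advancing time (a new reading comes with each control period).
- env.camera(name): name is "side" or "top" or "wrist"; returns a dict with "pixels" (480x640x3 uint8, red, green, blue), "vertical_fov" (degrees; the focal length in pixels is half the picture's height over the tangent of half this angle, whatever the lens; pixels are square), "cx", "cy" (the principal point, pixels), "world_from_camera" (4x4, takes a point from camera to world coordinates). Camera axes: x right, y down, z forward; pixel columns grow to the right and rows downward; lengths in m; the calibration is good to about 2 mm. A picture is of the moment at which its call begins. There is no depth.
- env.finish_job(): hands the job in; it is judged then, once.
The state is a dict: "t": time; "q": joint angles; "qvel": joint speeds; "effort": joint torques, N m; "tool_pos": TCP position; "tool_rot": TCP orientation; "wrist_force": force on the tool from outside, world axes, zero at the start; "ft_torque": the same for the moment, N m; "opening": opening from 0.0 (shut) to 1.0 (fully open); "finger_force": force on a finger pad.
Only numpy, scipy, OpenCV 4.12 (cv2) and the standard library are available. Lean on these libraries where they do the work, as an engineer would, in place of code of your own. Each camera call takes 0.05 s, during which the arm holds its last target. There are 200 camera calls.

TASK

The cover of the scooter's spare wheel is lying loosely in its rim. Push it round with a fingertip until the notch in its edge stands over the tyre's valve stem, then press the cover down until it is fully home, and take your hand away. Do not lift the cover off, and leave the other things on the shelf where they stand.

Things in the scene. Friction and masses are not known exactly. Their poses are not given: they have to be found in the camera images.
- wheel: Dark steel rim of a small scooter wheel (8 inch, black tyre 374 mm across and 88 mm high) lying flat and fixed on the shelf. Origin on the wheel's axis at shelf height; z up; its x axis points from the axis towards the valve stem. The rim's lip is 236 mm across, its top 73 mm above the shelf; the tyre's side rises to 88 mm above the shelf outside a radius of 115 mm.
- valve_tip (a point): Outer end of the bright metal valve stem, 107 mm from the wheel's axis and 80 mm above the shelf. The stem is 10 mm thick, on a short black rubber foot, and leans outward at 35 degrees from upright: it comes up from below the cover and stands in the gap between the cover's edge and the rim's lip.
- valve_mid (a point): Point on the valve stem's centre line, 91 mm from the wheel's axis and 56 mm above the shelf, at the height of the underside of the cover when it is home.
- notch (a point): Middle of the notch in the edge of the cover, 91 mm from the axis, at the cover's underside. The notch is the only cut in the edge: about 23 mm wide at the edge, 16 mm wide at its inner end and 15 mm deep, and lets the stem through if it is within about 5 mm of it; otherwise the cover's edge meets the stem after going down about 3 mm and goes no further.
- cover_top (a point): Middle of the flat top of the cover's central dome (54 mm across), the place to press; 88 mm above the shelf while the cover is loose, 76 mm when it is home. The cover is a closed silver plastic disc 184 mm across, its plate 3 mm thick, its upper face 17 mm below this point.
- rib (a point): On top of one of the cover's five straight ribs, 70 mm from the axis. They are 18 mm wide, rise 14 mm above the plate and run out from the dome to 80 mm from the axis, at 36 (this one), 108, 180, 252 and 324 degrees from the notch, counter-clockwise from above. Between them the plate is flat, so a fingertip set down beside a rib can push it round.
- cover_turn (a joint): Angle of the cover about the wheel's axis, rad: 0 (or any full turn) with the notch at the valve stem, growing counter-clockwise seen from above. It turns freely either way against a slight rub (0.12 N m) and stays where it is left.
- cover (a joint): How far the cover has gone down into the rim, m: 0 loose as it starts, 0.012 fully home; negative if lifted. The clips hold it by friction: it takes about 5 N downward to move it, and it stays where it is left.
- shuttlecock1: Feather shuttlecock standing on its skirt, cork up, 64 mm across and 85 mm high. Origin under its middle. Leave alone.
- shuttlecock2: The second, same shuttlecock. Leave alone.
- jar: Glass jar with an aluminium twist cap, 72 mm across, 105 mm high. Origin under its middle. Leave alone.
- coaster: White round ceramic coaster, 98 mm across, 8 mm thick. Origin under its middle. Leave alone.
- scoop: Green plastic scoop 200 mm long, 70 mm wide, 40 mm high; handle to its -x. Origin under the back of its bowl. Leave alone.
- can: White spray can, 54 mm across, 150 mm high. Origin under its middle. Leave alone.
- tape: Roll of paper tape lying flat, 94 mm across, 24 mm high. Origin under its middle. Leave alone.

How it is judged:
By the outcome, as a careful person would: the job done as asked, in the order asked, and still so for the second after the job is handed in, with the robot touching nothing.
It also fails if it takes over 54 s, if anything falls off the work surface, if the arm or the gripper's body presses on something with over 40 N, if the wrist force passes 120 N, or if a joint passes its speed limit or range.

## Working session

There is one attempt and no reset: what is moved stays moved. The work goes in short steps, Python scripts to look and compute and a tool call to move; the robot and the scene stay as the last step left them, time stands still between calls to the robot, and variables do not carry over. Pictures are saved under pics/ and viewed, at most 10 in all, crops included, and the job is handed in when it is done.

Besides the shell and the picture viewer there is one more tool, called by a JSON object that holds its "api" and its "payload". servo_tool: Moves the arm, as the interface text tells. Its arguments: {"type":"object","properties":{"targets":{"type":"array","items":{"type":"array","items":{"type":"number"}}},"gripper":{"type":"number"},"grip_force":{"type":"number"}},"required":["targets"]}

```bash
mkdir -p pics; cat > h.py <<'E'
from bench import env
import numpy as np, cv2
def snap(n,f):
    c=env.camera(n); cv2.imwrite(f'pics/{f}.png',c['pixels'][:,:,::-1]); np.savez(f'pics/{f}.npz',**{k:c[k] for k in c}); return c
def load(f): return np.load(f'pics/{f}.npz')
def foc(c): return 240/np.tan(np.radians(float(c['vertical_fov']))/2)
def px2w(c,u,v,z):
    T=c['world_from_camera']; d=T[:3,:3]@np.array([(u-c['cx'])/foc(c),(v-c['cy'])/foc(c),1]); o=T[:3,3]
    return o+d*(z-o[2])/d[2]
def w2px(c,p):
    T=c['world_from_camera']; q=T[:3,:3].T@(np.array(p)-T[:3,3]); return foc(c)*q[:2]/q[2]+[float(c['cx']),float(c['cy'])]
E
python3 - <<'E'
from h import *
c=snap('top','top1'); d=snap('side','side1')
print(c['vertical_fov'],c['cx'],c['cy'],c['world_from_camera'])
o=env.get_obs();print(o['tool_pos'],o['tool_rot'],o['t'])
E
```

```text
52.331523108260704 324.45456522586255 230.95149362104505 [[-0.01753072 -0.99868536  0.04816866  0.48690403]
 [-0.99975847  0.01814745  0.01239625  0.01893589]
 [-0.01325409 -0.04793971 -0.99876229  0.98500212]
 [ 0.          0.          0.          1.        ]]
[ 0.2500358  -0.57213436  0.24368098] [-9.71944508e-04  9.78875721e-01  2.04453852e-01 -3.48686172e-05] 0.1
```

View pics/top1.png

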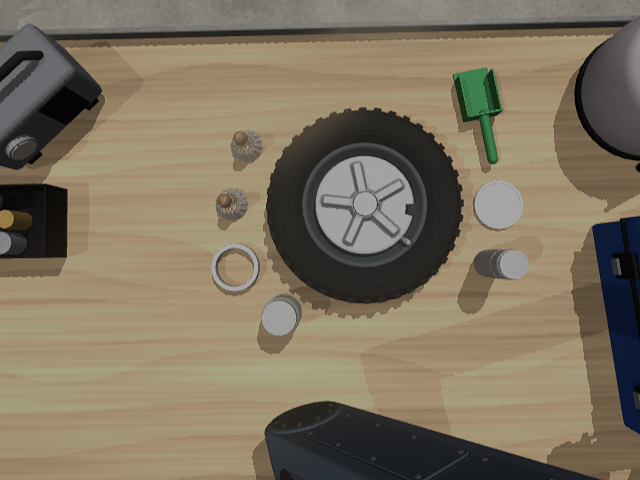

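View pics/side1.png

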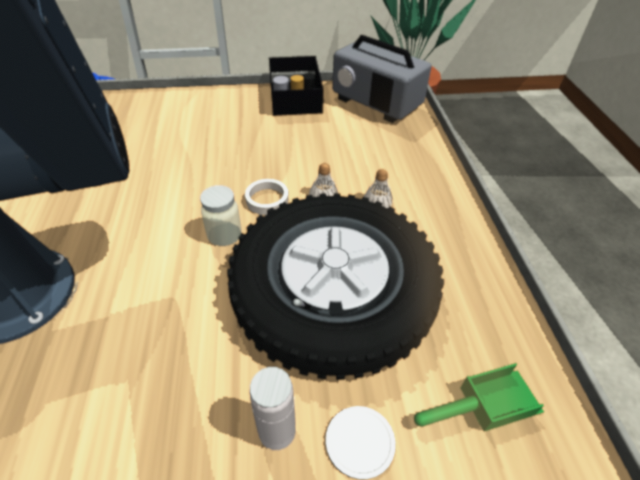

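The top view shows the dome at about (365,204), the notch at (409,210) and the valve tip at (406,241). I'll zoom in and compute positions.

```bash
python3 - <<'E'
from h import *
c=load('top1'); im=c['pixels'][130:280,290:440,::-1]
cv2.imwrite('pics/z1.png',cv2.resize(im,(600,600),interpolation=cv2.INTER_CUBIC))
C=px2w(c,365,204,.088); print('C',C)
for n,u,v,z in (('notch',409,210,.068),('valve',406,241,.080)):
    p=px2w(c,u,v,z)-C; print(n,np.hypot(*p[:2]),np.degrees(np.arctan2(p[1],p[0])))
E
```

```text
C [ 0.57848724 -0.04545793  0.088     ]
notch 0.08447317468845972 -97.36905271848272
valve 0.1019647106988959 -132.7968910145057
```

View pics/z1.png

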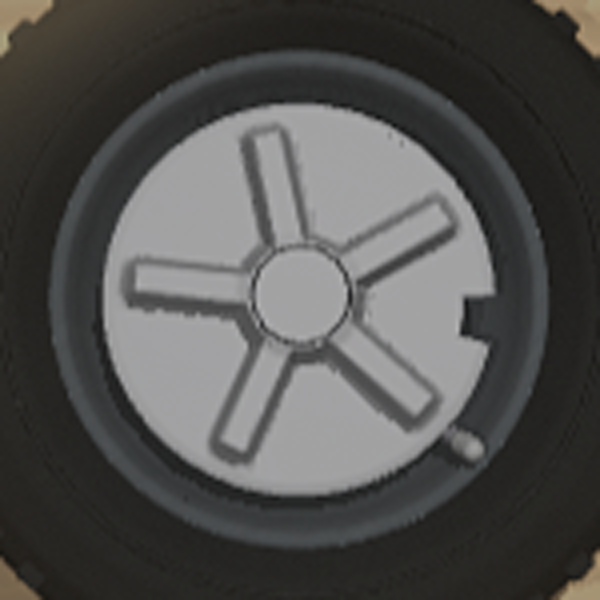

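The zoom gives subpixel positions: dome at (301,295), notch middle at (480,317) and valve end at (474,448). The cover needs about 35° clockwise. I'll push the rib next to the notch on its counter-clockwise side, with the closed fingers aligned parallel to it.

```bash
cat >> h.py <<'E'
def zp(x,y): return 290+(x+.5)/4-.5,130+(y+.5)/4-.5
def e(a): a=np.radians(a); return np.array([np.cos(a),np.sin(a),0])
def ang(p): return np.degrees(np.arctan2(p[1],p[0]))
def rows(wps):
    "wps: (x,y,z, angle of tool y deg) -> rows"
    from scipy.spatial.transform import Rotation as R
    o=env.get_obs(); q=o['tool_rot']; M=R.from_quat([q[1],q[2],q[3],q[0]]).as_matrix(); ty=ang(M[:,1])
    print('tool y',round(ty,1),'pos',o['tool_pos'].round(4),'F',o['wrist_force'].round(1),'t',o['t'])
    for w in wps:
        d=M.T@(np.array(w[:3])-o['tool_pos']); t=-((w[3]-ty+180)%360-180)
        print([*map(float,d.round(4)),round(float(np.radians(t)),3)])
def fing(C,phi,r,d,z): p=C+r*e(phi)+d*e(phi+90); return (p[0],p[1],z,phi)
E
python3 - <<'E'
from h import *
c=load('top1')
Cd=px2w(c,*zp(301,295),.088); Ce=px2w(c,*zp(299,298.5),.071); print(Cd,Ce)
C=(Cd+Ce)/2
n=px2w(c,*zp(480,317),.071)-C; v=px2w(c,*zp(475,448),.080)-C
r=[]
for x,y,o in ((130,278,180),(268,130,108),(448,207,36),(235,453,252),(428,414,324)):
    p=px2w(c,*zp(x,y),.085)-Cd; r.append((ang(p)-o+180)%360-180)
print('n',np.hypot(*n[:2]),ang(n),'v',np.hypot(*v[:2]),ang(v),'notch by ribs',np.round(r,1))
phi=np.median(r)+36
rows([fing(C,phi,.057,.035,z) for z in (.245,.14,.0965)])
E
```

```text
[ 0.57964667 -0.04525286  0.088     ] [ 0.57977431 -0.0454969   0.071     ]
n 0.0852126352150484 -96.8954188960205 v 0.10689476848623428 -132.14835321582822 notch by ribs [-97.  -98.2 -96.  -95.7 -98.2]
tool y -66.4 pos [ 0.25   -0.5721  0.2437] F [0.2 0.  0.3] t 0.1
[0.5531, -0.2973, -0.0006, -0.094]
[0.5531, -0.2971, 0.1044, -0.094]
[0.5531, -0.297, 0.1479, -0.094]
```

{"api": "servo_tool", "payload": {"targets": [[0.046, -0.025, 0, 0], [0.092, -0.05, 0, -0.02], [0.138, -0.075, 0, -0.03], [0.185, -0.1, 0, -0.04], [0.23, -0.124, 0, -0.05], [0.277, -0.149, 0, -0.06], [0.323, -0.174, 0, -0.07], [0.37, -0.199, 0, -0.08], [0.415, -0.223, 0, -0.09], [0.461, -0.248, 0, -0.094], [0.507, -0.273, 0, -0.094], [0.553, -0.297, 0, -0.094]], "gripper": 255}}

```text
t: 1.6
tool_pos: [0.6386, -0.0776, 0.244]
tool_rot: [-0.0, 0.968, 0.25, -0.0]
wrist_force: [1.0, 0.6, -0.2]
opening: 0.004
finger_force: 0.0
```

{"api": "servo_tool", "payload": {"targets": [[0, 0, 0.03, 0], [0, 0, 0.06, 0], [0, 0, 0.08, 0], [0, 0, 0.08, 0]]}}

```text
t: 2.1
tool_pos: [0.6364, -0.0786, 0.1622]
tool_rot: [-0.001, 0.968, 0.25, -0.002]
wrist_force: [-0.6, -0.4, -0.6]
opening: 0.007
finger_force: 0.0
```

```bash
python3 - <<'E'
from h import *
C=np.array([.5797,-.0454,0])
rows([fing(C,-61,.057,.035,z) for z in (.14,.0965)])
c=snap('wrist','w1'); print(env.get_obs()['opening'])
E
```

```text
tool y -61.0 pos [ 0.6364 -0.0786  0.1622] F [-0.6 -0.4 -0.6] t 2.1
[0.0016, 0.0005, 0.0222, -0.0]
[0.0018, 0.0007, 0.0657, -0.0]
0.004880330930208989
```

View pics/w1.png

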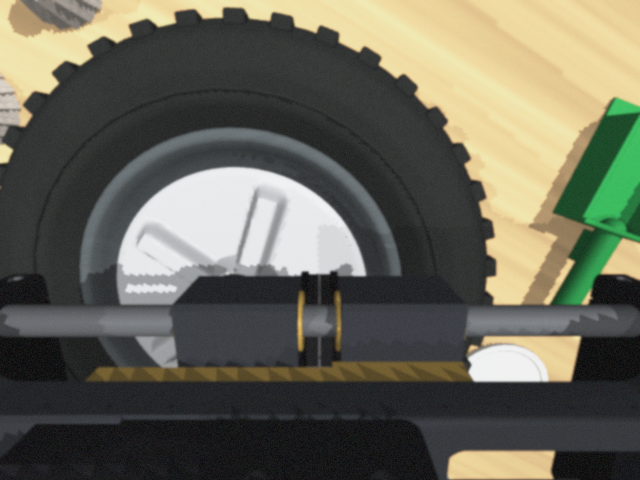

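The wrist view shows the closed fingers above the flat plate between two ribs, one of them at about (262,220). I'll set them down.

{"api": "servo_tool", "payload": {"targets": [[0.002, 0, 0.025, 0], [0.002, 0, 0.045, 0], [0.002, 0, 0.056, 0], [0.002, 0, 0.062, 0], [0.002, 0, 0.064, 0], [0.002, 0, 0.064, 0]]}}

```text
t: 2.9
tool_pos: [0.6402, -0.0784, 0.1011]
tool_rot: [0.0, 0.968, 0.25, 0.0]
wrist_force: [-0.1, -0.2, -0.1]
opening: 0.008
finger_force: 0.0
```

```bash
python3 - <<'E'
from h import *
C=np.array([.5797,-.0454,0])
rows([fing(C,-61,.057,.024,.097)]+[fing(C,-61-k,.057,.0185,.097) for k in (0,5,10,15,20,25,30,33,35,35.2)])
c=snap('side','s2')
im=c['pixels'][150:350,200:460,::-1]; cv2.imwrite('pics/s2z.png',cv2.resize(im,(780,600),interpolation=cv2.INTER_CUBIC))
E
```

```text
tool y -61.0 pos [ 0.6402 -0.0784  0.1011] F [-0.1 -0.2 -0.1] t 2.9
[-0.0129, -0.0012, 0.0041, -0.0]
[-0.0184, -0.0012, 0.0041, -0.0]
[-0.0235, 0.0002, 0.0041, 0.087]
[-0.0286, 0.0012, 0.0041, 0.174]
[-0.0338, 0.0017, 0.0041, 0.261]
[-0.0391, 0.0017, 0.0041, 0.349]
[-0.0443, 0.0013, 0.0041, 0.436]
[-0.0494, 0.0005, 0.0041, 0.523]
[-0.0525, -0.0003, 0.0041, 0.576]
[-0.0545, -0.0009, 0.0041, 0.611]
[-0.0547, -0.0009, 0.0041, 0.614]
```

View pics/s2z.png

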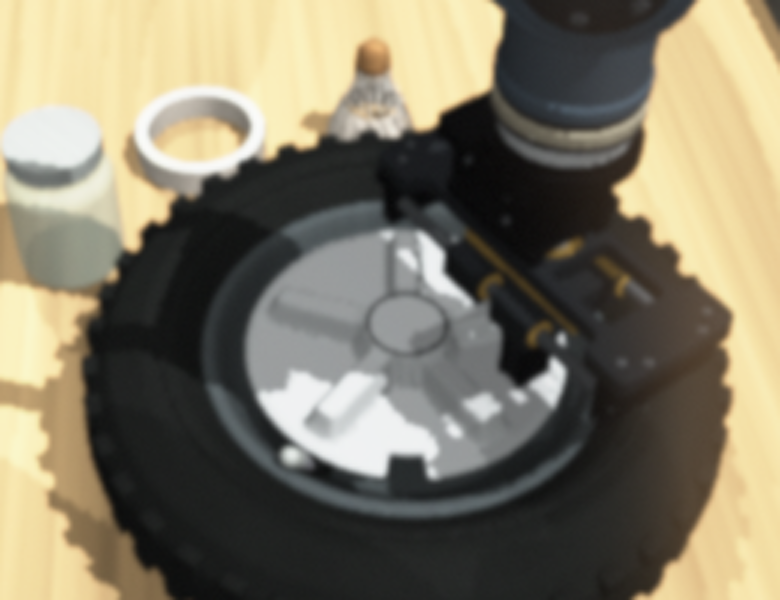

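The side view shows the fingers between the ribs on the plate, with the rib to push next to them and the notch at (405,470). Sweeping clockwise, stopping a little short.

{"api": "servo_tool", "payload": {"targets": [[-0.008, -0.001, 0.004, 0], [-0.014, -0.001, 0.004, 0], [-0.018, -0.001, 0.004, 0], [-0.0215, -0.0003, 0.004, 0.05], [-0.025, 0.0005, 0.004, 0.11], [-0.0286, 0.0012, 0.004, 0.174], [-0.032, 0.0015, 0.004, 0.23], [-0.0355, 0.0017, 0.004, 0.29], [-0.0391, 0.0017, 0.004, 0.349], [-0.0425, 0.0015, 0.004, 0.405], [-0.046, 0.001, 0.004, 0.465], [-0.046, 0.001, 0.004, 0.465]]}}

```text
t: 4.45
tool_pos: [0.6006, -0.1017, 0.0967]
tool_rot: [0.0, 1.0, 0.021, 0.001]
wrist_force: [1.5, -0.2, -1.3]
opening: 0.005
finger_force: 0.8
```

```bash
python3 - <<'E'
from h import *
C=np.array([.5797,-.0454,0])
rows([fing(C,-61-k,.057,.0185,.097) for k in (26.6,30,33,35,35.2)])
c=snap('side','s3')
im=c['pixels'][150:350,200:460,::-1]; cv2.imwrite('pics/s3z.png',cv2.resize(im,(780,600),interpolation=cv2.INTER_CUBIC))
E
```

```text
tool y -87.6 pos [ 0.6006 -0.1017  0.0967] F [ 1.5 -0.2 -1.3] t 4.45
[-0.0, -0.0001, -0.0003, -0.001]
[-0.0034, 0.0009, -0.0003, 0.059]
[-0.0065, 0.0016, -0.0003, 0.111]
[-0.0086, 0.002, -0.0003, 0.146]
[-0.0088, 0.002, -0.0003, 0.149]
```

View pics/s3z.png

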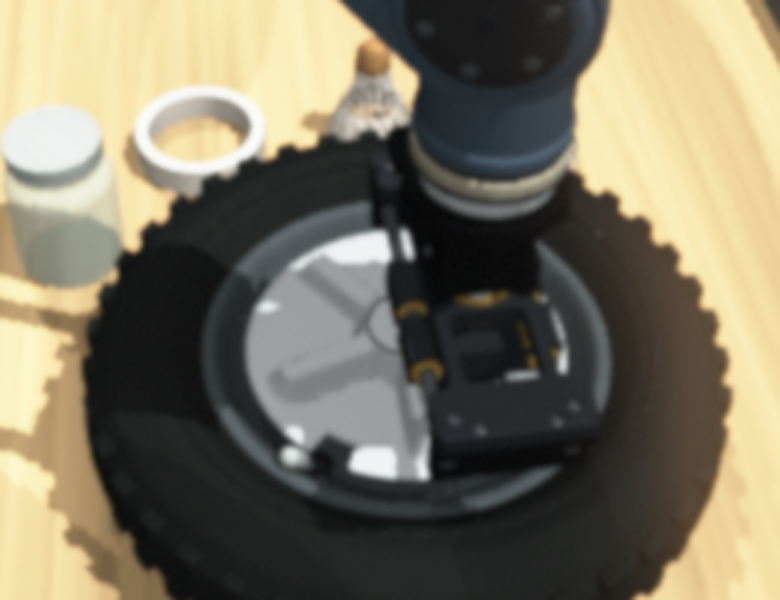

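The notch is now at (332,455) in the crop, with the valve end at (293,457), so it's a few degrees short. I'll continue to the computed angle.

{"api": "servo_tool", "payload": {"targets": [[-0.0034, 0.0009, 0, 0.059], [-0.0065, 0.0016, 0, 0.111], [-0.0086, 0.002, 0, 0.146], [-0.0088, 0.002, 0, 0.149]]}}

```text
t: 5.0
tool_pos: [0.5919, -0.1042, 0.0968]
tool_rot: [0.0, 0.999, -0.054, 0.001]
wrist_force: [3.0, -0.9, -0.3]
opening: 0.005
finger_force: 1.3
```

{"api": "servo_tool", "payload": {"targets": [[0.008, 0, 0, 0], [0.01, 0, -0.02, 0], [0.01, 0, -0.06, 0], [0.01, -0.06, -0.07, 0], [0.01, -0.12, -0.07, 0], [0.01, -0.12, -0.07, 0]]}}

```text
t: 5.75
tool_pos: [0.6135, 0.019, 0.1666]
tool_rot: [-0.001, 0.999, -0.051, -0.001]
wrist_force: [0.8, -0.3, 0.2]
opening: 0.008
finger_force: 0.0
```

```bash
python3 - <<'E'
from h import *
C=np.array([.5797,-.0454,0])
rows([(C[0],C[1],z,-96) for z in (.17,.115,.098)])
a=snap('side','s4'); b=snap('top','t4')
A=cv2.resize(a['pixels'][200:320,250:410,::-1],(800,600),interpolation=cv2.INTER_CUBIC)
B=cv2.resize(b['pixels'][130:280,290:440,::-1],(600,600),interpolation=cv2.INTER_CUBIC)
cv2.imwrite('pics/s4z.png',A);cv2.imwrite('pics/t4z.png',B)
E
```

```text
tool y -95.8 pos [0.6135 0.019  0.1666] F [ 0.8 -0.3  0.2] t 5.75
[-0.0271, 0.0675, -0.0034, 0.003]
[-0.0269, 0.0675, 0.0516, 0.003]
[-0.0269, 0.0675, 0.0686, 0.003]
```

View pics/s4z.png

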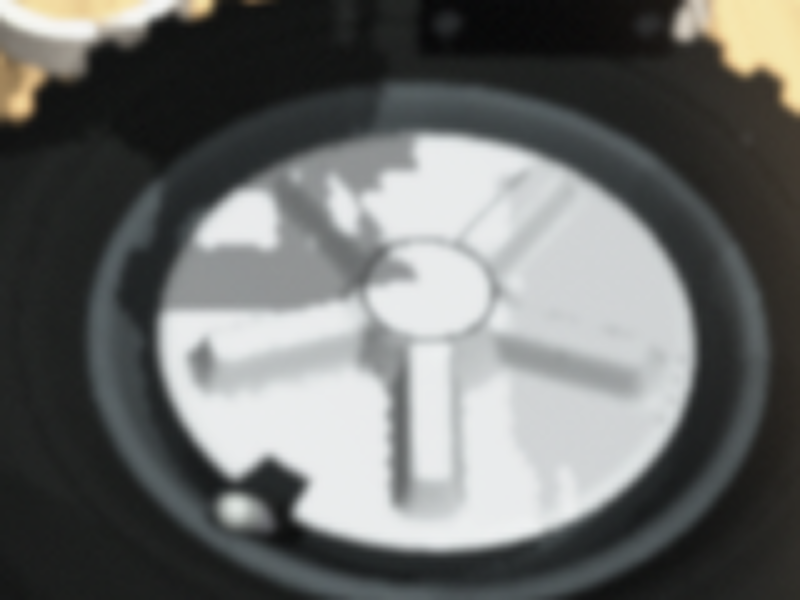

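The side view shows the notch around (272,480), right beside the valve end at (245,510). I'll check the numbers from the top view.

```bash
python3 - <<'E'
from h import *
C=np.array([.5797,-.0454,0]); s=load('s4')
sp=lambda x,y:(250+(x+.5)/5-.5,200+(y+.5)/5-.5)
D=px2w(s,*sp(430,288),.088); print(D)
for x,y,o in ((432,485,36),(205,352,324),(650,362,108)):
    print('rib',ang(px2w(s,*sp(x,y),.085)-D)-o)
p=px2w(s,*sp(235,510),.080)-D; print('valve',np.hypot(*p[:2]),ang(p))
p=px2w(s,*sp(290,467),.071)-D; print('notch inner',np.hypot(*p[:2]),ang(p))
E
```

```text
[ 0.57837978 -0.04670056  0.088     ]
rib -133.23503688632132
rib -491.02354422070084
rib -136.03131534061265
valve 0.10699790376647722 -132.67532785285468
notch inner 0.07813275751232232 -132.8648207605357
```

View pics/t4z.png

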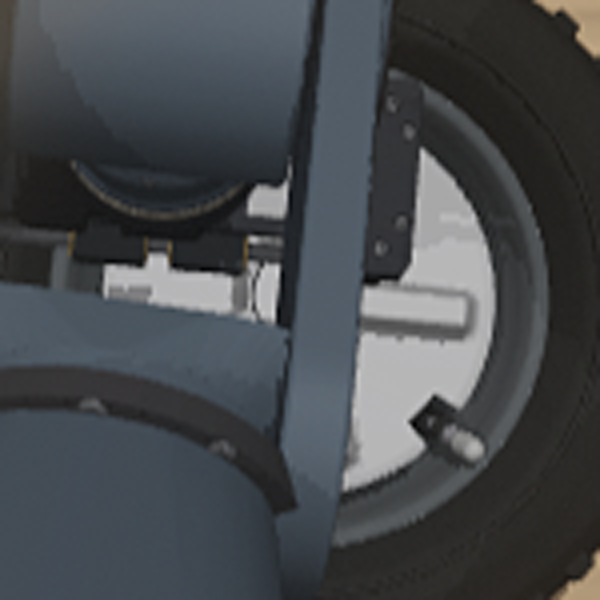

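In the top view the stem sits centrally in the notch, about (450,430), and the measured angles agree to about 1°. Now pressing the dome.

{"api": "servo_tool", "payload": {"targets": [[-0.015, 0.035, 0, 0], [-0.027, 0.068, 0, 0], [-0.027, 0.068, 0.02, 0], [-0.027, 0.068, 0.04, 0], [-0.027, 0.068, 0.05, 0], [-0.027, 0.068, 0.056, 0], [-0.027, 0.068, 0.059, 0], [-0.027, 0.068, 0.062, 0], [-0.027, 0.068, 0.062, 0]]}}

```text
t: 6.98
tool_pos: [0.5803, -0.0506, 0.1052]
tool_rot: [0.0, 0.999, -0.054, 0.0]
wrist_force: [-1.6, -2.0, 2.5]
opening: 0.004
finger_force: 1.3
```

{"api": "servo_tool", "payload": {"targets": [[0, 0, 0.002, 0], [0, 0, 0.004, 0], [0, 0, 0.006, 0], [0, 0, 0.006, 0]]}}

```text
t: 7.48
tool_pos: [0.5804, -0.0506, 0.0992]
tool_rot: [0.0, 0.999, -0.054, 0.0]
wrist_force: [-1.3, -1.9, 4.9]
opening: 0.001
finger_force: 2.4
```

{"api": "servo_tool", "payload": {"targets": [[0, 0, 0.001, 0], [0, 0, 0.002, 0], [0, 0, 0.002, 0], [0, 0, 0.002, 0]]}}

```text
t: 7.98
tool_pos: [0.5804, -0.0506, 0.0984]
tool_rot: [0.0, 0.999, -0.054, 0.001]
wrist_force: [-4.1, -2.0, 13.0]
opening: 0.004
finger_force: 6.3
```

{"api": "servo_tool", "payload": {"targets": [[0, 0, 0.001, 0], [0, 0, 0.002, 0], [0, 0, 0.002, 0]]}}

```text
t: 8.35
tool_pos: [0.5804, -0.0506, 0.0983]
tool_rot: [0.001, 0.999, -0.054, 0.001]
wrist_force: [-7.0, -1.7, 25.2]
opening: 0.005
finger_force: 12.2
```

{"api": "servo_tool", "payload": {"targets": [[0, 0, -0.005, 0], [0, 0, -0.03, 0], [0, 0, -0.08, 0], [0, -0.06, -0.12, 0], [0, -0.12, -0.14, 0], [0, -0.15, -0.14, 0], [0, -0.15, -0.14, 0]]}}

```text
t: 9.22
tool_pos: [0.5964, 0.1023, 0.2348]
tool_rot: [-0.001, 0.999, -0.052, 0.001]
wrist_force: [-0.3, -0.1, -0.8]
opening: 0.005
finger_force: 0.0
```

```bash
python3 - <<'E'
from h import *
a=snap('side','s5'); cv2.imwrite('pics/s5z.png',cv2.resize(a['pixels'][200:320,250:410,::-1],(800,600),interpolation=cv2.INTER_CUBIC))
E
```

```text
(no output)
```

View pics/s5z.png

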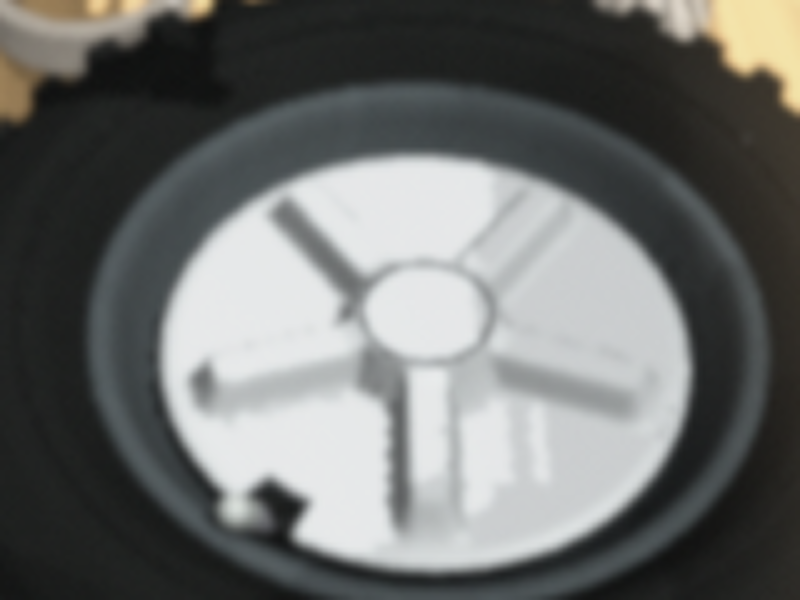

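The cover sits lower (dome now at (428,311), was 288), with the stem in the notch. The press ended on a hard stop at 25 N, at the home height. Handing in.

```bash
python3 -c "
from bench import env
print(env.finish_job())"
```

```text
the job is handed in; nothing more can be done
None
```

I turned the cover about 35° clockwise until its notch stood over the valve stem and pressed it down to a hard stop at its home height (25 N). The hand is clear, nothing else on the shelf was touched, and the job is handed in at about 9 s on the robot's clock.

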